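# Open the beech hopper's slide gate

### The job

Two small feed hoppers hold turned wooden ball knobs for the furniture. Take the red knob on the gate of the hopper with the pale beech balls and draw that gate straight out to its end stop, so that its balls drop into the tray below; then let go. Leave the gate of the hopper with the dark walnut balls as it is.

Things in the scene. Friction and masses are not known exactly. Their poses are not given: they have to be found in the camera images.
- beech_gate_knob (a point): On the axis of the upright red knob (round post, 26 mm diameter) at the gate's front, 138 mm above the table; knob from 30 mm below (gate top, washer 36 mm wide, 3 thick) to 25 mm above. Moves with the gate. z up, +x into the grey hopper: the gate draws out along -x, roughly toward the robot. Gate shut, the hopper front (top at 200 mm, 104 mm wide) is 90 mm behind the point; nothing nearer stands above 112 mm.
- beech_gate (a joint): Draw of the gate of the hopper with the pale beech balls, in m: 0 is fully in (shut), 0.085 is drawn out against the end stop. It may start up to 10 mm out. It slides with about 2 N of friction, has no spring and stays where it is left.
- walnut_gate (a joint): Draw of the gate of the other, identical hopper, with the dark walnut balls; same meaning. It is to stay as it is. The two hoppers may stand either way round, one on the left, one on the right.
- beech_ball_1_center (a point): Centre of one of the four pale beech balls (34 mm diameter, loose) at the front of their hopper, one of the last to drop. It lies on the shut gate, 125 mm above the table; in the tray it lies lower than 50 mm.

How it is judged:
By the outcome, as a careful person would: the job done as asked, in the order asked, and still so for the second after the job is handed in, with the robot touching nothing.
It also fails if it takes over 32 s, if anything falls off the work surface, if the arm or the gripper's body presses on something with over 40 N, if the wrist force passes 120 N, or if a joint passes its speed limit or range.

### The arm

A 6-joint arm with a two-finger parallel gripper is mounted at the origin on a cart in front of the work surface, level with it; the furniture and walls round the work are solid. World frame = base frame: x ahead of the robot, y to its left, z up, the work surface at z = 0. Lengths are in m, angles in rad, forces in N, time in s.
With the tool pointing down it reaches from about 0.25 to 0.725 m from the base axis. Payload 4 kg.
Tool frame: the origin (TCP) lies midway between the tips of the shut fingers; the grasp point (between the pads) lies 19 mm behind it; y points along the fingers, z is the direction in which the jaws open and shut, and the axes are right-handed (so a half turn about y gives the same grasp; the last joint's range is limited). The gripper opens to 85 mm and grips with 20 to 120 N. Pads are 22 mm wide; open, the fingers measure 114 mm over their backs; the gripper's body (76 mm by 85 mm) begins 54 mm behind the grasp point. The pads swing forward as they close: fully open they stand 13 mm farther back than shut.
Start: joints at [-1.15, 0.241, 0.005, 1.335, 0, 1.571], TCP at [0.204, -0.456, 0.231] pointing down, gripper open.
Joint ranges: [-2.72, 2.72], [-1.05, 1.87], [-1.09, 1.28], [-1.99, 2.15], [-1.42, 1.44], [-3.14, 3.14]. Speed limits (rad/s): [2.79, 2.79, 3.14, 3.14, 3.14, 3.14].

### API

Orientations are given as a unit quaternion [x, y, z, w].
In Python, from workcell import bot gives the robot as it stands. The module is installed in compiled form; this text tells all that it offers.
- The arm moves only by the shell command python3 -m handwheel 'ROWS' [OPENING]. ROWS is JSON, a list of rows, each a list of 6 numbers: the shift along the tool's x, y, z in units of 25 mm (1.0 is 25 mm), then the turn, a rotation vector about the tool's x, y, z in units of 10 degrees (1.0 is 10 degrees). A call has exactly 5 rows; each row is the pose to reach, as a shift and turn from the pose commanded when the call began, along the tool's axes at that moment; what a row does not reach only later rows make up. A row lasts 1/8 s, in which the tool goes at most 62.5 mm and 10.7 degrees, less where a joint would pass 70% of its speed; a pose out of reach is approached as far as the arm can. A call with a gripper value outside its range is refused whole. OPENING is the gripper command: -1 is shut, 1 is fully open, values between are in proportion, set as the call begins (- or left out, the last holds). The fingers move at their own pace and stop on an object; the grip force is fixed at half the most. Time passes only in rows, so rows that repeat a pose let the fingers close, or fill a call up. It gives the time, the measured TCP pose, the force and the opening at its end, in the units of the state.
- bot.get_obs(): the state, without advancing time (a new reading comes with each control period).
- bot.camera(name): name is "scene" or "top"; returns a dict with "color" (480x640x3 uint8, red, green, blue), "fx", "fy", "cx", "cy" (pixels), "dist_coeffs" ([k1, k2, p1, p2, k3] as OpenCV has them; the pictures are not rectified), "rvec" (rotation vector, rad) and "tvec" (3), from world to camera coordinates, as OpenCV has them. Camera axes: x right, y down, z forward; pixel columns grow to the right and rows downward; lengths in m; the calibration is good to about 2 mm. A picture is of the moment at which its call begins. There is no depth.
- bot.job_done(): hands the job in, once; it reports no verdict.
The state is a dict: "clock": time; "joint_pos": joint angles; "joint_vel": joint speeds; "tau": joint torques, N m; "eef_pos": TCP position; "tool_rot": TCP orientation; "ft_force": force on the tool from outside, world axes, zero at the start; "ft_torque": the same for the moment, N m; "grip_width": finger opening in m.
Only numpy, scipy, OpenCV 4.12 (cv2) and the standard library are available. Lean on these libraries where they do the work, as an engineer would, in place of code of your own. Each camera call takes 0.05 s, during which the arm holds its last target.

## Working session

There is one attempt and no reset: what is moved stays moved. The work goes in short steps, Python scripts to look and compute and a shell command to move; the robot and the scene stay as the last step left them, time stands still between calls to the robot, and variables do not carry over. Pictures are saved under pics/ and viewed, and the job is handed in when it is done.

```bash
mkdir -p pics
cat > h.py <<'E'
import numpy as np, cv2
from workcell import bot
from scipy.spatial.transform import Rotation as R
def snap(n,tag):
    c=bot.camera(n); cv2.imwrite(f'pics/{tag}_{n}.png',c['color'][:,:,::-1]); 
    np.savez(f'{tag}_{n}.npz',**{k:np.array(v) for k,v in c.items()}); return c
def load(n,tag): return dict(np.load(f'{tag}_{n}.npz'))
def K(c): return np.array([[c['fx'],0,c['cx']],[0,c['fy'],c['cy']],[0,0,1]],float)
def ray(c,uv):
    p=cv2.undistortPoints(np.array([[uv]],float),K(c),np.array(c['dist_coeffs'],float))[0,0]
    M=cv2.Rodrigues(np.array(c['rvec'],float))[0]; t=np.array(c['tvec'],float).ravel()
    return -M.T@t, M.T@np.array([p[0],p[1],1])
def atz(c,uv,z):
    o,d=ray(c,uv); return o+d*(z-o[2])/d[2]
def proj(c,P):
    return cv2.projectPoints(np.array(P,float).reshape(-1,3),np.array(c['rvec'],float),np.array(c['tvec'],float),K(c),np.array(c['dist_coeffs'],float))[0][:,0]
E
python3 - <<'E'
from h import *
for n in('scene','top'): snap(n,'a')
o=bot.get_obs()
print(o['clock'],o['eef_pos'],R.from_quat(o['tool_rot']).as_matrix().round(3),o['grip_width'],o['ft_force'])
E
```

```text
0.1 [ 0.20402829 -0.45586851  0.23050311] [[-0.913 -0.001  0.409]
 [-0.409  0.002 -0.913]
 [ 0.    -1.    -0.002]] 0.08557210521255326 [-0.1749177   0.09246321  0.15476097]
```

View pics/a_scene.png

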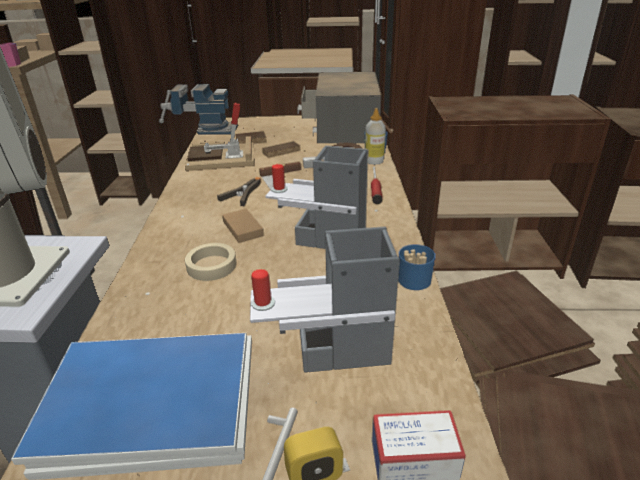

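View pics/a_top.png

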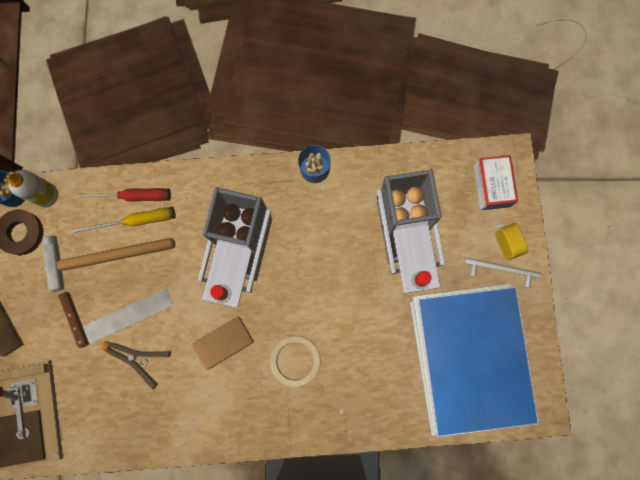

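The pale beech balls are in the right-hand hopper in the top view (410,200), with its red knob at (423,278). In the scene view it is the nearer hopper, with the knob at (261,288). The dark walnut hopper is on the left, at (235,218) in the top view.

Run:
```python
from h import *
t=load('top','a');s=load('scene','a')
for c,n in((t,'top'),(s,'scene')):
    o,_=ray(c,(320,240)); print(n,'cam at',o.round(3), 'tcp px',proj(c,[[.204,-.456,.231],[0,0,0],[.4,-.2,0]]).round())
    im=c['color'].astype(int); m=((im[...,0]>140)&(im[...,1]<70)&(im[...,2]<70)).astype(np.uint8)
    k,l,st,ce=cv2.connectedComponentsWithStats(m)
    for i in range(1,k):
        if st[i,4]>30: print(st[i],ce[i].round(1))
im=t['color']; cv2.imwrite('pics/a_crop.png',cv2.resize(im[150:310,360:460,::-1],None,fx=3.7,fy=3.7,interpolation=cv2.INTER_CUBIC))
im=s['color']; cv2.imwrite('pics/a_crop2.png',cv2.resize(im[220:380,230:410,::-1],None,fx=3.7,fy=3.7,interpolation=cv2.INTER_CUBIC))
```

```text
top cam at [ 0.468 -0.032  1.253] tcp px [[594. 499.]
 [318. 579.]
 [414. 371.]]
[480 159  38  46 123] [490.3 188.3]
[118 191  41   9 233] [137.  194.6]
[415 271  16  15 168] [422.4 278. ]
[211 285  12  14 123] [216.5 291.6]
scene cam at [ 0.7   -0.754  0.567] tcp px [[-158.  364.]
 [   5.  276.]
 [ 163.  352.]]
[272 165  11   5  35] [277.4 166.7]
[372 179   7  15  48] [375.  185.9]
[252 270  16  34 120] [260.4 284.5]
[449 440  15  17  45] [457.5 451.6]
```

View pics/a_crop.png

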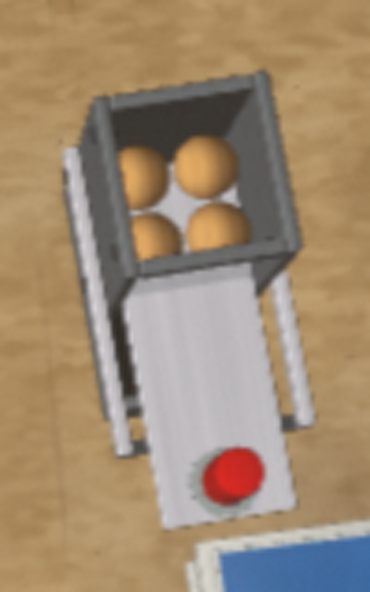

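View pics/a_crop2.png

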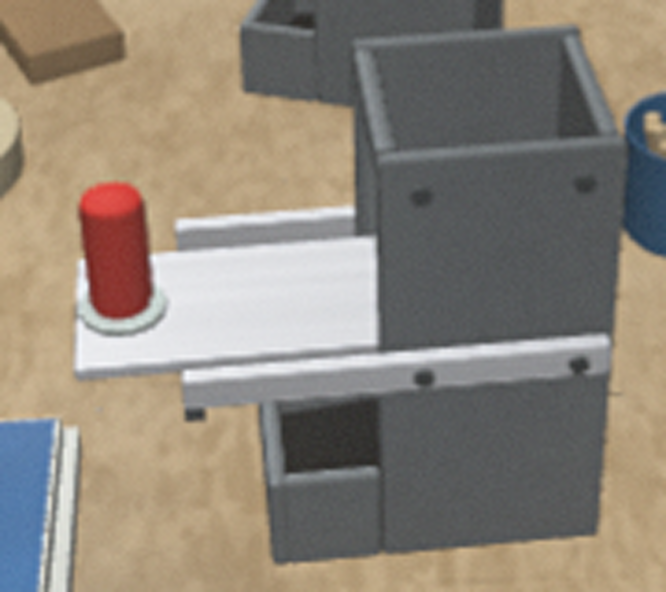

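Run:
```python
from h import *
t=load('top','a');s=load('scene','a')
T=lambda x,y:(x/3.7+360-.36,y/3.7+150-.36); S=lambda x,y:(x/3.7+230-.36,y/3.7+220-.36)
print('knob top', atz(t,T(239,472),.163).round(4), atz(s,S(112,197),.163).round(4), 'base scene',atz(s,S(119,304),.111).round(4))
def d(a,b,z):
    A=atz(t,T(*a),z);B=atz(t,T(*b),z); v=A-B; print(A.round(3),B.round(3),np.degrees(np.arctan2(v[1],v[0])).round(2))
d((125,290),(164,528),.108); d((255,270),(297,505),.108)
d((97,100),(127,275),.2); d((268,72),(298,245),.2)
A=atz(t,T(97,100),.2);B=atz(t,T(268,72),.2);v=A-B;print('back',np.degrees(np.arctan2(v[1],v[0]))-90)
A=atz(t,T(127,275),.2);B=atz(t,T(298,245),.2);v=A-B;print('front',np.degrees(np.arctan2(v[1],v[0]))-90, np.linalg.norm(v),(A+B)/2)
```

```text
knob top [ 0.5762 -0.2018  0.163 ] [ 0.576  -0.2024  0.163 ] base scene [ 0.5742 -0.2036  0.111 ]
[ 0.678 -0.154  0.108] [ 0.553 -0.171  0.108] 7.65
[ 0.688 -0.222  0.108] [ 0.564 -0.24   0.108] 7.95
[ 0.756 -0.133  0.2  ] [ 0.668 -0.145  0.2  ] 8.01
[ 0.769 -0.217  0.2  ] [ 0.682 -0.228  0.2  ] 7.41
back 8.920291938194623
front 9.471145530767814 0.08412607982531267 [ 0.67531155 -0.18683763  0.2       ]
```

```bash
cat > d.py <<'E'
from h import *
import sys
G=np.array([float(a) for a in sys.argv[1:4]]); yaw=np.radians(float(sys.argv[4]) if len(sys.argv)>4 else 8)
o=bot.get_obs(); M=R.from_quat(o['tool_rot']).as_matrix()
gy=np.array([-np.sin(yaw),np.cos(yaw),0]); z=-gy; y=np.array([0,0,-1.]); D=np.c_[np.cross(y,z),y,z]
print('t',round(o['clock'],2),'pos',np.round(o['eef_pos'],4),'shift units',(M.T@(G-o['eef_pos'])/.025).round(2),'turn units',(np.degrees(R.from_matrix(M.T@D).as_rotvec())/10).round(2))
print('F',np.round(o['ft_force'],1),'w',round(o['grip_width'],4),'J',np.round(o['joint_pos'],2))
E
python3 -m handwheel '[[-0.7,0,-0.1,0,0.3,0],[-2.2,0,-0.4,0,0.7,0],[-4,0,-0.7,0,1.1,0],[-5.8,0,-1,0,1.4,0],[-7.5,0,-1.35,0,1.6,0]]' 1
python3 d.py .5755 -.2025 .225
```

```text
clock: 0.72
eef_pos: [0.3625, -0.3479, 0.2308]
tool_rot: [-0.05, 0.706, -0.705, 0.049]
ft_force: [0.8, -1.2, -0.0]
grip_width: 0.0859
t 0.72 pos [ 0.3625 -0.3479  0.2308] shift units [-9.25  0.23 -4.57] turn units [0. 0. 0.]
F [ 0.8 -1.2 -0. ] w 0.0859 J [-0.76  0.25  0.01  1.34 -0.    2.24]
```

```bash
python3 -m handwheel '[[-1.5,0,-0.75,0,0,0],[-3.4,0,-1.7,0,0,0],[-5.4,0,-2.7,0,0,0],[-7.4,0,-3.7,0,0,0],[-9.2,0.2,-4.57,0,0,0]]'
python3 -m handwheel '[[0,0,0,0,0,0],[0,0,0,0,0,0],[0,0,0,0,0,0],[0,0,0,0,0,0],[0,0,0,0,0,0]]'
python3 - <<'E'
from h import *
for n in('scene','top'): c=snap(n,'b')
cv2.imwrite('pics/b_cat.png',np.hstack([load('scene','b')['color'][150:400,180:480,::-1],load('top','b')['color'][150:400,300:600,::-1]]))
E
python3 d.py .5755 -.2025 .124
```

```text
clock: 1.35
eef_pos: [0.5747, -0.202, 0.2261]
tool_rot: [0.05, -0.705, 0.705, -0.05]
ft_force: [-0.0, -1.7, 0.4]
grip_width: 0.0853
clock: 1.98
eef_pos: [0.5727, -0.2041, 0.2268]
tool_rot: [0.049, -0.705, 0.705, -0.05]
ft_force: [-0.1, -0.1, -0.1]
grip_width: 0.0855
t 2.08 pos [ 0.5729 -0.2039  0.2266] shift units [-0.11  4.1  -0.04] turn units [-0.    0.01 -0.  ]
F [-0.6  0.1 -0.8] w 0.0853 J [-0.34  0.46  0.31  1.42 -0.    2.66]
```

View pics/b_cat.png

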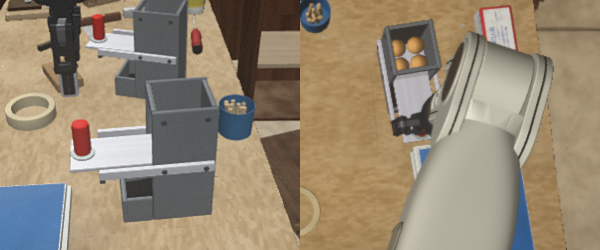

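Run:
```python
from h import *
for n in('scene','top'):
    c=load(n,'b'); print(n,proj(c,[[.573,-.204,.2266],[.573,-.204,.31],[.5755,-.2025,.163]]).round(1))
c=load('scene','b');cv2.imwrite('pics/b_s.png',c['color'][:,:,::-1])
c=load('top','b');cv2.imwrite('pics/b_t.png',cv2.resize(c['color'][180:330,350:550,::-1],None,fx=4,fy=4,interpolation=cv2.INTER_CUBIC))
```

```text
scene [[253.2 235.4]
 [246.6 179.1]
 [259.5 272.9]]
top [[431.2 275.3]
 [439.9 269.8]
 [424.6 277.6]]
```

View pics/b_s.png

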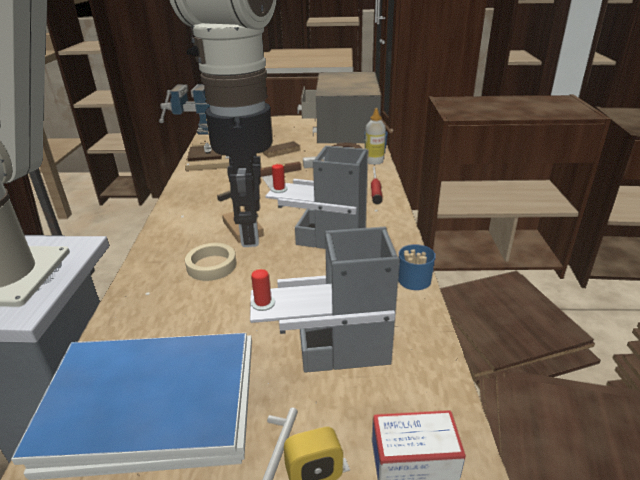

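View pics/b_t.png

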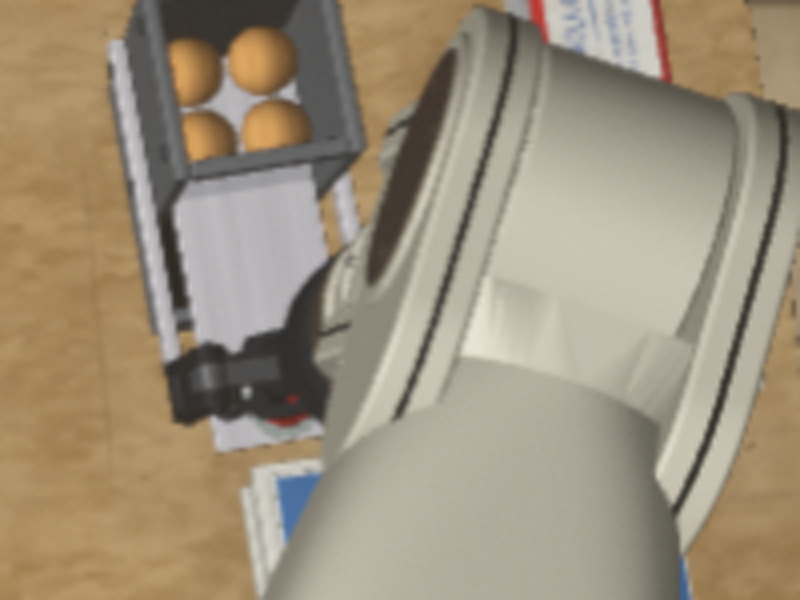

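The scene view shows the open fingers above the beech knob, with the fingertips near (249,243), where the projection puts the TCP. In the top view the knob lies between the fingers. I'll descend now.

```bash
python3 -m handwheel '[[-0.1,0.6,0,0,0,0],[-0.1,1.5,0,0,0,0],[-0.1,2.4,0,0,0,0],[-0.1,3.4,0,0,0,0],[-0.1,4.1,-0.05,0,0,0]]'
python3 -m handwheel '[[0,0,0,0,0,0],[0,0,0,0,0,0],[0,0,0,0,0,0],[0,0,0,0,0,0],[0,0,0,0,0,0]]'
python3 - <<'E'
from h import *
c=snap('scene','c')
cv2.imwrite('pics/c_s.png',cv2.resize(c['color'][180:340,170:370,::-1],None,fx=3.7,fy=3.7,interpolation=cv2.INTER_CUBIC))
E
python3 d.py .5755 -.2025 .124
```

```text
clock: 2.7
eef_pos: [0.5745, -0.2014, 0.1211]
tool_rot: [-0.051, 0.706, -0.705, 0.049]
ft_force: [0.8, -0.2, 0.3]
grip_width: 0.0855
clock: 3.32
eef_pos: [0.5757, -0.202, 0.1243]
tool_rot: [0.05, -0.705, 0.705, -0.05]
ft_force: [0.4, 0.2, 0.1]
grip_width: 0.0856
t 3.38 pos [ 0.5757 -0.2019  0.1242] shift units [0.01 0.01 0.02] turn units [-0.    0.01 -0.  ]
F [ 0.  -0.9  0.2] w 0.0852 J [-0.34  0.52  0.13  1.18  0.    2.66]
```

View pics/c_s.png

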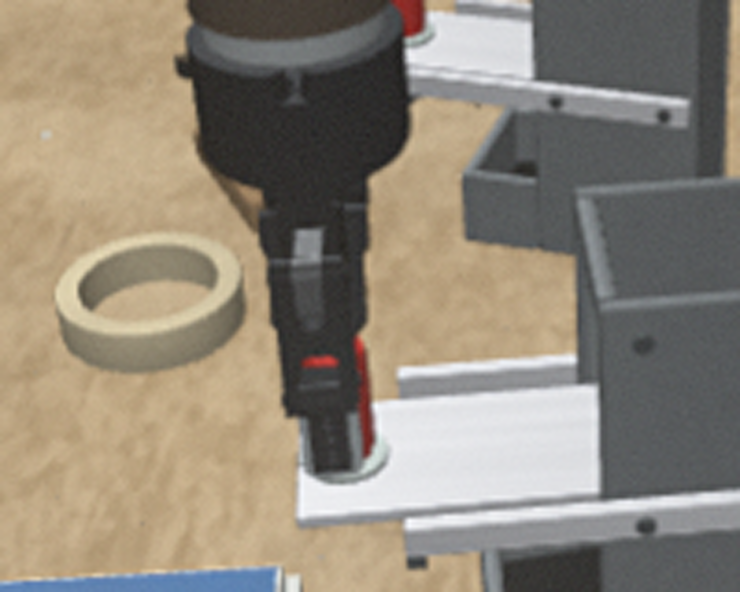

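The knob at crop (335,410) is between the open fingers, with the near finger at (325,420) and its tip just above the gate. I'll close the gripper.

```bash
for i in 1 ; do python3 -m handwheel '[[0,0,0,0,0,0],[0,0,0,0,0,0],[0,0,0,0,0,0],[0,0,0,0,0,0],[0,0,0,0,0,0]]' -1; done
python3 -m handwheel '[[0,0,0,0,0,0],[0,0,0,0,0,0],[0,0,0,0,0,0],[0,0,0,0,0,0],[0,0,0,0,0,0]]'
python3 d.py .5755 -.2025 .124
```

```text
clock: 4.0
eef_pos: [0.5757, -0.2035, 0.1242]
tool_rot: [0.049, -0.704, 0.706, -0.05]
ft_force: [-0.2, -4.9, 0.9]
grip_width: 0.0247
clock: 4.62
eef_pos: [0.5758, -0.2035, 0.1242]
tool_rot: [0.049, -0.704, 0.706, -0.05]
ft_force: [-0.7, -5.8, 0.6]
grip_width: 0.0247
t 4.62 pos [ 0.5758 -0.2035  0.1242] shift units [ 0.01  0.01 -0.04] turn units [-0.02  0.   -0.  ]
F [-0.7 -5.8  0.6] w 0.0247 J [-0.34  0.52  0.13  1.18 -0.    2.66]
```

```bash
python3 -m handwheel '[[0.2,0,0.04,0,0,0],[0.5,0,0.05,0,0,0],[0.8,0,0.05,0,0,0],[1.1,0,0.05,0,0,0],[1.4,0,0.05,0,0,0]]'
python3 -m handwheel '[[0.3,0,0,0,0,0],[0.5,0,0,0,0,0],[0.7,0,0,0,0,0],[0.9,0,0,0,0,0],[1.0,0,0,0,0,0]]'
python3 - <<'E'
from h import *
c=snap('scene','d')
cv2.imwrite('pics/d_s.png',cv2.resize(c['color'][180:380,170:420,::-1],None,fx=3,fy=3,interpolation=cv2.INTER_CUBIC))
E
python3 d.py .5755 -.2025 .124
```

```text
clock: 5.25
eef_pos: [0.5408, -0.2088, 0.1241]
tool_rot: [0.05, -0.705, 0.706, -0.05]
ft_force: [2.5, -4.9, 0.7]
grip_width: 0.0245
clock: 5.88
eef_pos: [0.516, -0.2125, 0.1242]
tool_rot: [0.049, -0.705, 0.706, -0.05]
ft_force: [3.1, -4.7, -0.1]
grip_width: 0.0251
t 5.92 pos [ 0.5157 -0.2126  0.1242] shift units [-2.42  0.01 -0.06] turn units [-0.01  0.01 -0.  ]
F [ 1.5 -5.8 -0.6] w 0.0243 J [-0.39  0.42 -0.03  1.12 -0.    2.61]
```

View pics/d_s.png

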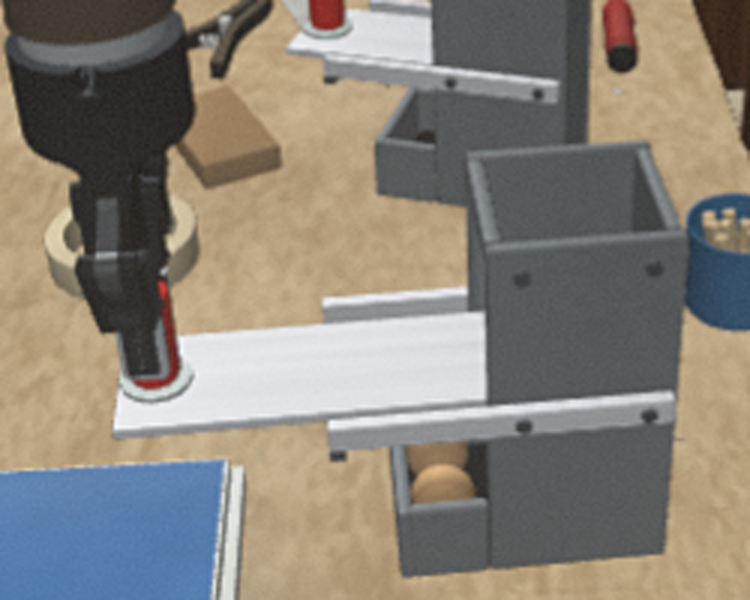

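The gate is sliding and two pale balls are already in the tray at crop (440,465). I'll continue gently to the stop.

```bash
python3 -m handwheel '[[0.1,0,0,0,0,0],[0.2,0,0,0,0,0],[0.3,0,0,0,0,0],[0.4,0,0,0,0,0],[0.5,0,0,0,0,0]]'
python3 d.py .5755 -.2025 .124
python3 -m handwheel '[[0.1,0,0,0,0,0],[0.15,0,0,0,0,0],[0.2,0,0,0,0,0],[0.25,0,0,0,0,0],[0.3,0,0,0,0,0]]'
python3 d.py .5755 -.2025 .124
```

```text
clock: 6.55
eef_pos: [0.5039, -0.2144, 0.1241]
tool_rot: [0.049, -0.705, 0.706, -0.05]
ft_force: [3.1, -5.9, 0.5]
grip_width: 0.0247
t 6.55 pos [ 0.5039 -0.2144  0.1241] shift units [-2.9   0.01 -0.07] turn units [-0.01  0.01 -0.  ]
F [ 3.1 -5.9  0.5] w 0.0247 J [-0.4   0.4  -0.06  1.11 -0.    2.6 ]
clock: 7.18
eef_pos: [0.5008, -0.2149, 0.1242]
tool_rot: [0.047, -0.705, 0.706, -0.054]
ft_force: [16.8, -4.1, -9.7]
grip_width: 0.0248
t 7.17 pos [ 0.5008 -0.2149  0.1242] shift units [-3.03  0.04 -0.07] turn units [-0.01  0.02 -0.05]
F [16.8 -4.1 -9.7] w 0.0248 J [-0.41  0.39 -0.07  1.1   0.    2.59]
```

```bash
python3 -m handwheel '[[-0.03,0,0,0,0,0],[-0.06,0,0,0,0,0],[-0.1,0,0,0,0,0],[-0.1,0,0,0,0,0],[-0.1,0,0,0,0,0]]'
python3 - <<'E'
from h import *
c=snap('scene','e'); t=snap('top','e')
cv2.imwrite('pics/e_s.png',np.hstack([cv2.resize(c['color'][180:380,170:420,::-1],None,fx=1.8,fy=1.8),cv2.resize(t['color'][140:340,360:470,::-1],None,fx=1.8,fy=1.8)]))
E
python3 d.py .5755 -.2025 .124
```

```text
clock: 7.8
eef_pos: [0.5008, -0.2149, 0.1242]
tool_rot: [0.049, -0.705, 0.706, -0.052]
ft_force: [7.1, -5.2, -3.1]
grip_width: 0.0247
t 7.9 pos [ 0.5008 -0.2149  0.1242] shift units [-3.03  0.02 -0.07] turn units [-0.01  0.01 -0.02]
F [ 7.4 -5.3 -3.4] w 0.0247 J [-0.41  0.39 -0.07  1.1   0.    2.59]
```

View pics/e_s.png

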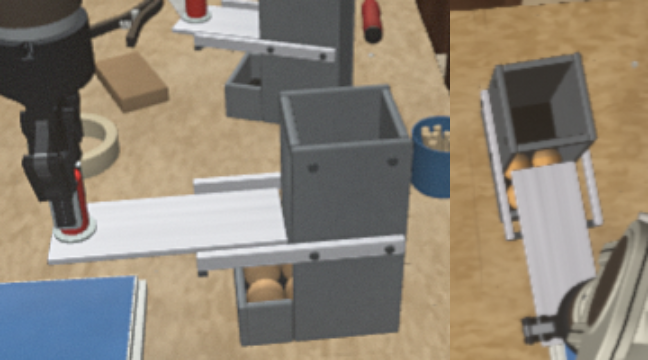

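The gate is against the stop: the force rose to 17 N and the motion stopped. The hopper is empty in the top view (540,110) and the balls are in the tray at (265,285). Next I'll release the knob and rise straight up.

```bash
python3 -m handwheel '[[0,0,0,0,0,0],[0,0,0,0,0,0],[0,0,0,0,0,0],[0,0,0,0,0,0],[0,0,0,0,0,0]]' 1
python3 -m handwheel '[[0,0,0,0,0,0],[0,0,0,0,0,0],[0,0,0,0,0,0],[0,0,0,0,0,0],[0,0,0,0,0,0]]'
python3 d.py .5008 -.2149 .124
python3 -m handwheel '[[0,-0.5,0,0,0,0],[0,-1.3,0,0,0,0],[0,-2.3,0,0,0,0],[0,-3.3,0,0,0,0],[0,-4.3,0,0,0,0]]'
python3 -m handwheel '[[1,-0.2,0,0,0,0],[2.5,-0.2,0,0,0,0],[4,-0.2,0,0,0,0],[5,-0.2,0,0,0,0],[5,-0.2,0,0,0,0]]'
python3 -m handwheel '[[0,0,0,0,0,0],[0,0,0,0,0,0],[0,0,0,0,0,0],[0,0,0,0,0,0],[0,0,0,0,0,0]]'
python3 - <<'E'
from h import *
c=snap('scene','f'); t=snap('top','f')
cv2.imwrite('pics/f_s.png',np.hstack([cv2.resize(c['color'][130:380,170:420,::-1],None,fx=1.6,fy=1.6),cv2.resize(t['color'][140:390,190:440,::-1],None,fx=1.6,fy=1.6)]))
E
python3 d.py .5008 -.2149 .124
```

```text
clock: 8.52
eef_pos: [0.4988, -0.2139, 0.1238]
tool_rot: [-0.05, 0.705, -0.705, 0.05]
ft_force: [-0.5, -0.2, -0.3]
grip_width: 0.0852
clock: 9.15
eef_pos: [0.4989, -0.214, 0.1238]
tool_rot: [-0.05, 0.705, -0.705, 0.05]
ft_force: [-0.7, 0.8, -0.9]
grip_width: 0.0853
t 9.15 pos [ 0.4989 -0.214   0.1238] shift units [-0.07 -0.01  0.05] turn units [0.   0.01 0.  ]
F [-0.7  0.8 -0.9] w 0.0853 J [-0.41  0.39 -0.07  1.11  0.    2.59]
clock: 9.78
eef_pos: [0.499, -0.2141, 0.2332]
tool_rot: [0.05, -0.705, 0.706, -0.05]
ft_force: [-0.1, -0.2, 0.3]
grip_width: 0.0855
clock: 10.4
eef_pos: [0.3742, -0.2319, 0.2376]
tool_rot: [0.049, -0.705, 0.706, -0.05]
ft_force: [0.4, -0.9, 0.2]
grip_width: 0.0854
clock: 11.02
eef_pos: [0.3753, -0.2316, 0.2361]
tool_rot: [-0.05, 0.705, -0.705, 0.05]
ft_force: [0.0, -0.0, -0.1]
grip_width: 0.0854
t 11.12 pos [ 0.3752 -0.2316  0.2362] shift units [-5.07  4.49  0.05] turn units [0.   0.01 0.  ]
F [ 0.5  0.3 -1.3] w 0.085 J [-0.55  0.12 -0.13  1.32  0.    2.45]
```

View pics/f_s.png

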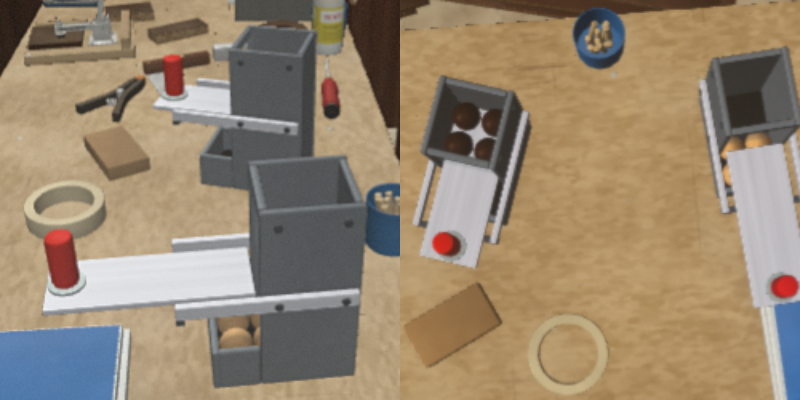

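Run:
```python
from h import *
for tag in 'af':
  for n in ('top','scene'):
    c=load(n,tag); im=c['color'].astype(int); m=((im[...,0]>140)&(im[...,1]<70)&(im[...,2]<70)).astype(np.uint8)
    k,l,st,ce=cv2.connectedComponentsWithStats(m)
    print(tag,n,[(ce[i].round(1),atz(c,ce[i],.163).round(4)) for i in range(1,k) if st[i,4]>100])
bot.job_done()
```

```text
a top [(array([490.3, 188.3]), array([ 0.7412, -0.3307,  0.163 ])), (array([137. , 194.6]), array([0.737 , 0.3303, 0.163 ])), (array([422.4, 278. ]), array([ 0.5749, -0.1985,  0.163 ])), (array([216.5, 291.6]), array([0.5538, 0.1769, 0.163 ]))]
a scene [(array([260.4, 284.5]), array([ 0.5809, -0.2293,  0.163 ]))]
f top [(array([490.7, 188.7]), array([ 0.7404, -0.3315,  0.163 ])), (array([137.3, 194.5]), array([0.7371, 0.3298, 0.163 ])), (array([216.5, 291.6]), array([0.5538, 0.1769, 0.163 ])), (array([430.1, 318.8]), array([ 0.5009, -0.2098,  0.163 ]))]
f scene []
the job is handed in; nothing more can be done
```

I took the red knob on the beech hopper's gate, on the robot's right, and drew the gate straight out to its end stop. I then let go, lifted clear, backed off and handed the job in at about 11 s.

- **End stop:** The gate stopped after about 76 mm of travel, with the wrist force rising from about 3 N to about 17 N. The camera puts the knob's travel at about 75 mm. That fits an 85 mm draw if the gate began about 9–10 mm out, which its distance from the hopper front also suggested.
- **Beech balls:** The last pictures show the beech hopper empty and pale balls in its tray. The extended gate hides part of the tray, so I could not count all four. The gate stayed out after release.
- **Walnut gate:** Its knob is at the same pixel (216.5, 291.6) before and after, and the walnut balls are still in their hopper.
- **Robot:** The wrist reading was near zero at the end, and the gripper was open and clear of everything.

No check failed. In the last scene picture the red-colour filter found no knob above its size threshold, so the final position was measured only in the top view. The scene picture does show the knob drawn out.

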